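# Find the tired vibration mount by feel and flip its tag down

### The arm

A 7-joint arm with a two-finger parallel gripper is mounted at the origin on the work surface. World frame = base frame: x ahead of the robot, y to its left, z up, the work surface at z = 0. Lengths are in m, angles in rad, forces in N, time in s.
With the tool pointing down it reaches from about 0.425 to 0.825 m from the base axis. Payload 3.6 kg.
Tool frame: the origin (TCP) lies midway between the tips of the shut fingers; the grasp point (between the pads) lies 19 mm behind it; z points along the fingers, y is the line along which they close (so a half turn about z gives the same grasp; the last joint's range is limited). The gripper opens to 85 mm and grips with 20 to 120 N. Pads are 22 mm wide; open, the fingers measure 114 mm over their backs; the gripper's body (76 mm by 85 mm) begins 54 mm behind the grasp point. The pads swing forward as they close: fully open they stand 13 mm farther back than shut.
Start: joints at [-1.161, 0.615, -0.013, 1.423, 0.008, 1.103, -0.04], TCP at [0.275, 0.589, 0.231] pointing down, gripper open.
Joint ranges: [-3.12, 3.12], [-0.3, 2.06], [-1.34, 1.32], [0.26, 2.42], [-1.36, 4.5], [0.01, 1.98], [-2.84, 2.84]. Speed limits (rad/s): [2.79, 2.79, 3.14, 3.14, 3.14, 3.14, 3.14].

### API

Orientations are given as a rotation vector (axis times angle).
In Python, from workcell import arm gives the robot as it stands.
- The arm moves only by the shell command python3 -m handwheel 'ROWS' [OPENING] [FORCE]. ROWS is JSON, a list of rows, each a list of 2 entries, a list of its own where there are three numbers: the shift along the tool's x, y, z in mm, then the turn about the tool's z in rad. In form: [[[dx, dy, dz], spin], ...]. A call has exactly 5 rows; each row shifts and turns the commanded pose from where the row before left it, along the tool's axes as they then stand; what a row does not reach is not made up. A row lasts 1/10 s, in which the tool goes at most 50 mm and 8.59 degrees, less where a joint would pass 70% of its speed; a pose out of reach is approached as far as the arm can. A call with a gripper value outside its range is refused whole. OPENING is the opening, from 0 (shut) to 1 (fully open), set as the call begins (- or left out, the last holds). The fingers move at their own pace and stop on an object; FORCE is the grip in N (left out, the last holds). Time passes only in rows, so rows that do not move let the fingers close, or fill a call up. It gives the time, the measured TCP pose, the force, the opening and the grip force at its end, in the units of the state.
- arm.get_state(): the state, without advancing time (a new reading comes with each control period).
- arm.snapshot(name): name is "side" or "top" or "wrist"; returns a dict with "pixels" (400x640x3 uint8, blue, green, red), "camera_matrix" (3x3 intrinsics, pixels), "rvec" (rotation vector, rad) and "tvec" (3), from world to camera coordinates, as OpenCV has them; the wrist camera has in their place "mount" (4x4, takes a point from camera to tool coordinates, whose origin is the TCP and whose axes are the flange's). Camera axes: x right, y down, z forward; pixel columns grow to the right and rows downward; lengths in m; the calibration is good to about 2 mm. The wrist camera is an equidistant fisheye: a pixel r from the principal point sees the ray r / f radians off the axis. A picture is of the moment at which its call begins: read the wrist's pose just before it. There is no depth.
- arm.sign_off(): hands the job in; it is judged then, once.
The state is a dict: "clock": time; "qpos": joint angles; "joint_velocities": joint speeds; "effort": joint torques, N m; "eef_pos": TCP position; "eef_rot": TCP orientation; "force": force on the tool from outside, world axes, zero at the start; "ft_torque": the same for the moment, N m; "gripper_width": finger opening in m; "grip_force": force on a finger pad.
Only numpy, scipy, OpenCV 4.12 (cv2) and the standard library are available. Lean on these libraries where they do the work, as an engineer would, in place of code of your own. Each camera call takes 0.05 s, during which the arm holds its last target. There are 200 camera calls.

### The job

Going from the robot's left to its right, press the blue pad of each of the three spring mounts down about half a centimetre with the fingertips and let it come back up, to feel which spring is the softest. Then push the yellow flip tag behind the softest mount down flat to mark it for replacement, leaving the other two tags standing. Only press and push: pull no pad up, and neither pick up nor shift any of the loose things on and around the board.

Things in the scene. Friction and masses are not known exactly. Their poses are not given: they have to be found in the camera images.
- board: black optical breadboard, 170 (x) x 360 (y) x 12 mm, fixed to the table; origin under its centre, on the table. Its z is up, its +x points away from the robot and its +y to the robot's left, within 15 degrees. Three spring mounts that look alike are bolted to its three seats in a row along y, each with its own yellow flip tag behind it (+x side). Which mount is on which seat changes
- seat_left (a point): the left (+y of the board) seat, at board x -35, y 120 mm: point on the board's top face (12 mm above the table) under the centre of its mount: steel foot, dark cup, bare coil, dark cap 54 mm across that carries a flat blue rubber pad 46 mm across, its top 60 mm above the seat (72 above the table)
- hinge_left (a point): middle of the hinge pin (along board y) of the tag of the mount on the left seat, at board x +18, y 120 mm, 19 mm above the table. The tag, a yellow flap with a red band at its free edge, 34 wide, 44 from pin to edge, 4 mm thick, slopes up from it away from the mount towards board +x. Lying flat, its upper face is about 21 to 23 mm above the table
- seat_middle (a point): the middle seat, at board x -35, y 0 mm: point on the board's top face (12 mm above the table) under the centre of its mount: steel foot, dark cup, bare coil, dark cap 54 mm across that carries a flat blue rubber pad 46 mm across, its top 60 mm above the seat (72 above the table)
- hinge_middle (a point): middle of the hinge pin (along board y) of the tag of the mount on the middle seat, at board x +18, y 0 mm, 19 mm above the table. The tag, a yellow flap with a red band at its free edge, 34 wide, 44 from pin to edge, 4 mm thick, slopes up from it away from the mount towards board +x. Lying flat, its upper face is about 21 to 23 mm above the table
- seat_right (a point): the right (-y of the board) seat, at board x -35, y -120 mm: point on the board's top face (12 mm above the table) under the centre of its mount: steel foot, dark cup, bare coil, dark cap 54 mm across that carries a flat blue rubber pad 46 mm across, its top 60 mm above the seat (72 above the table)
- hinge_right (a point): middle of the hinge pin (along board y) of the tag of the mount on the right seat, at board x +18, y -120 mm, 19 mm above the table. The tag, a yellow flap with a red band at its free edge, 34 wide, 44 from pin to edge, 4 mm thick, slopes up from it away from the mount towards board +x. Lying flat, its upper face is about 21 to 23 mm above the table
- spring_p (a joint): how far the pad of one of the three mounts (on any seat) is pressed straight down, m: 0 at rest, 0.012 at the stop; negative if pulled up. A linear spring without preload that comes back up by itself. The rates of the three lie between 0.4 and 1.6 N per mm; the softest has less than half the rate of either other one
- tag_p (a joint): angle of the tag of the mount of spring_p, rad: 0 standing at 45 degrees, 0.75 (stop) practically flat; starts between 0 and 0.2. Its stiff hinge (about 2 N, 25 mm from the pin, turns it) stays where it is left; pressing straight down on the flap from above, 20 to 30 mm from the pin, pushes it flat
- spring_q (a joint): how far the pad of one of the three mounts (on any seat) is pressed straight down, m: 0 at rest, 0.012 at the stop; negative if pulled up. A linear spring without preload that comes back up by itself. The rates of the three lie between 0.4 and 1.6 N per mm; the softest has less than half the rate of either other one
- tag_q (a joint): angle of the tag of the mount of spring_q, rad: 0 standing at 45 degrees, 0.75 (stop) practically flat; starts between 0 and 0.2. Its stiff hinge (about 2 N, 25 mm from the pin, turns it) stays where it is left; pressing straight down on the flap from above, 20 to 30 mm from the pin, pushes it flat
- spring_r (a joint): how far the pad of one of the three mounts (on any seat) is pressed straight down, m: 0 at rest, 0.012 at the stop; negative if pulled up. A linear spring without preload that comes back up by itself. The rates of the three lie between 0.4 and 1.6 N per mm; the softest has less than half the rate of either other one
- tag_r (a joint): angle of the tag of the mount of spring_r, rad: 0 standing at 45 degrees, 0.75 (stop) practically flat; starts between 0 and 0.2. Its stiff hinge (about 2 N, 25 mm from the pin, turns it) stays where it is left; pressing straight down on the flap from above, 20 to 30 mm from the pin, pushes it flat
- post: loose steel optical post standing on the board between the left and middle mounts, 12.7 mm across, 56 mm tall with its stud; origin under its centre. Bystander
- adapter: loose brass and steel coaxial adapter standing on the board between the middle and right mounts, 21 mm across, 30 mm tall; origin under its centre. Bystander
- positioner: loose probe micropositioner on the table, left: black magnetic base 60 x 50 mm, micrometer screws, bent needle arm reaching 88 mm to its -x, 103 mm tall; origin under its base. Bystander
- wafer_box: dark round wafer box on the table, left, 116 mm across, 22 mm tall; origin under its centre. Bystander
- gel_box: small amber-lidded chip box on the table, right, 52 x 52 x 20 mm; origin under its centre. Bystander
- driver: red-handled screwdriver, 170 mm long, lying on the table beyond the board, lengthwise along y; origin on the table under its middle. Bystander
- bottle: white squeeze bottle with blue cap on the table, right, 56 mm across, 140 mm tall; origin under its centre. Bystander

How it is judged:
By the outcome, as a careful person would: the job done as asked, in the order asked, and still so for the second after the job is handed in, with the robot touching nothing.
It also fails if it takes over 48 s, if anything falls off the work surface, if the arm or the gripper's body presses on something with over 40 N, if the wrist force passes 120 N, or if a joint passes its speed limit or range.

## Working session

There is one attempt and no reset: what is moved stays moved. The work goes in short steps, Python scripts to look and compute and a shell command to move; the robot and the scene stay as the last step left them, time stands still between calls to the robot, and variables do not carry over. Pictures are saved under pics/ and viewed, at most 10 in all, crops included, and the job is handed in when it is done.

```bash
mkdir -p pics; cat > h.py <<'E'
import numpy as np, cv2
from workcell import arm
def grab(n,save=None):
    s=arm.get_state(); d=arm.snapshot(n); im=np.array(d["pixels"])
    if save: cv2.imwrite("pics/"+save,im)
    return s,d,im
def ray(d,u,v):
    K=np.array(d["camera_matrix"]);R,_=cv2.Rodrigues(np.array(d["rvec"],float));t=np.array(d["tvec"],float).ravel()
    return -R.T@t, R.T@np.linalg.inv(K)@np.array([u,v,1.])
def onz(d,u,v,z):
    o,r=ray(d,u,v); return o+r*(z-o[2])/r[2]
def blobs(mask,amin=60):
    n,l,s,c=cv2.connectedComponentsWithStats(mask.astype(np.uint8))
    return [(c[i].round(1),s[i]) for i in range(1,n) if s[i][4]>amin]
E
python3 - <<'E'
from h import *
s,d,im=grab("top","top0.png"); print({k:np.round(v,3) for k,v in s.items()})
hsv=cv2.cvtColor(im,cv2.COLOR_BGR2HSV)
for nm,lo,hi,z in(("blue",(95,100,50),(125,255,255),.072),("yellow",(20,100,80),(35,255,255),.03)):
    print(nm)
    for c,st in blobs(cv2.inRange(hsv,lo,hi)>0): print(c,st,onz(d,*c,z).round(4))
s,d,im=grab("side","side0.png")
E
```

```text
{'clock': np.float64(0.0), 'qpos': array([-1.16 ,  0.616, -0.013,  1.425,  0.008,  1.103, -0.04 ]), 'joint_velocities': array([ 0.002,  0.001, -0.   ,  0.   ,  0.   , -0.001,  0.001]), 'effort': array([ 0.0000e+00, -4.6922e+01,  2.5900e-01, -1.7103e+01,  1.0000e-02,
        1.0000e-02, -0.0000e+00]), 'eef_pos': array([0.275, 0.588, 0.23 ]), 'eef_rot': array([-0.68 , -3.066,  0.004]), 'force': array([ 0.38 ,  0.197, -0.467]), 'ft_torque': array([ 0.055, -0.043,  0.037]), 'grip_force': np.float64(0.0), 'gripper_width': np.float64(0.085)}
blue
[417.4  84.8] [404  82  28   7 131] [ 0.8622 -0.2451  0.072 ]
[437.8  85.3] [431  83  17   6  70] [ 0.8621 -0.2976  0.072 ]
[459.8  85.9] [449  83  25   7 133] [ 0.8618 -0.3542  0.072 ]
[493.7  86.6] [475  84  39   7 169] [ 0.862  -0.4416  0.072 ]
[252.2 212.3] [243 204  19  18 251] [0.5241 0.1644 0.072 ]
[501.3 212.1] [496 207  12  11 105] [ 0.537  -0.4477  0.072 ]
[300.4 221.7] [292 213  18  18 256] [0.5034 0.046  0.072 ]
[348.5 230.9] [340 222  18  19 259] [ 0.4832 -0.0717  0.072 ]
yellow
[259.6 190.1] [253 185  14  11 125] [0.5869 0.1534 0.03  ]
[305.9 198.4] [299 192  15  13 141] [0.5679 0.0348 0.03  ]
[352.  207.5] [345 202  15  12 140] [ 0.5469 -0.0829  0.03  ]
```

View pics/top0.png

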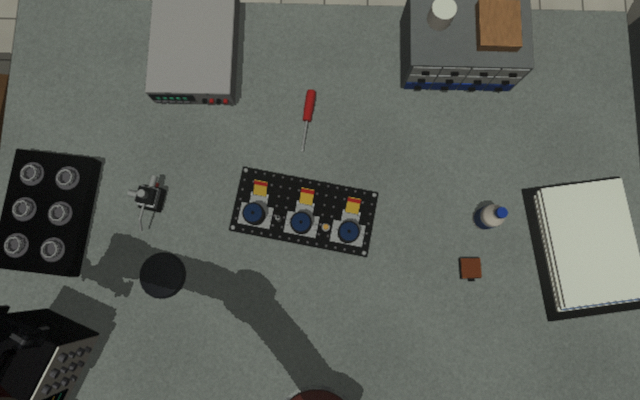

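View pics/side0.png

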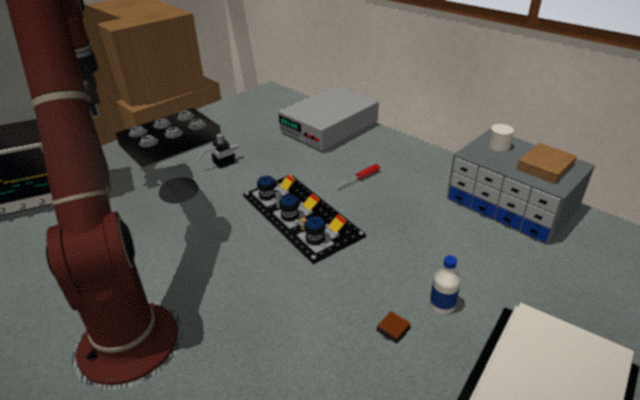

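The top view shows the blue pads at px (252,212), (300,222) and (348,231), each with its tag above it in the picture. The board is yawed about -9.8°. The side view confirms the layout, with all three tags standing. I'll align the tool with the board, shut the gripper and move above the left pad.

```bash
python3 -m handwheel '[[[0,0,0],-0.133],[[0,0,0],-0.132],[[-10,-12,0],0],[[-20,-24,0],0],[[-28,-34,0],0]]' 0 60
python3 -m handwheel '[[[-30,-36,0],0],[[-30,-36,0],0],[[-30,-36,0],0],[[-30,-36,0],0],[[-30,-36,0],0]]'
python3 -m handwheel '[[[-30,-36,0],0],[[-30,-36,0],0],[[-30,-36,0],0],[[-15,-18,0],0],[[0,0,0],0]]'
cat >> h.py <<'E'
def go(s,target,yaw):   # tool-axis shift in mm to world target, and spin to bring tool y to board y
    R,_=cv2.Rodrigues(np.array(s["eef_rot"],float))
    ang=np.arctan2(R[1,1],R[0,1]); spin=-(yaw+np.pi/2-ang)
    print("tool mm",(R.T@(np.array(target)-s["eef_pos"])*1e3).round(1),"spin",round(spin,3),"tilt",R[:,2].round(3))
def wray(s,d,u,v):
    R,_=cv2.Rodrigues(np.array(s["eef_rot"],float));M=np.array(d["mount"]);K=np.array(d["camera_matrix"])
    x=np.array([(u-K[0,2])/K[0,0],(v-K[1,2])/K[1,1]]);th=np.hypot(*x)
    c=np.r_[x/th*np.sin(th),np.cos(th)]
    return s["eef_pos"]+R@M[:3,3],R@M[:3,:3]@c
def wz(s,d,u,v,z):
    o,r=wray(s,d,u,v);return o+r*(z-o[2])/r[2]
E
python3 - <<'E'
from h import *
s,d,im=grab("wrist","w0.png"); print(s["clock"],s["eef_pos"],s["force"],s["gripper_width"])
hsv=cv2.cvtColor(im,cv2.COLOR_BGR2HSV)
for nm,lo,hi,z in(("blue",(95,100,50),(125,255,255),.072),("yellow",(20,100,80),(35,255,255),.03)):
    print(nm)
    for c,st in blobs(cv2.inRange(hsv,lo,hi)>0): print(c,st,wz(s,d,*c,z).round(4))
go(s,[.524,.164,.13],-np.arctan2(.0409,.236))
E
```

```text
clock: 0.6
eef_pos: [0.3193, 0.5098, 0.2307]
eef_rot: [-0.269, -3.129, -0.0]
force: [-0.2, 0.1, 0.6]
gripper_width: 0.0122
grip_force: 0.0
clock: 1.1
eef_pos: [0.4379, 0.3037, 0.2313]
eef_rot: [0.277, 3.129, -0.001]
force: [1.1, 0.2, 0.1]
gripper_width: -0.0001
grip_force: 0.0
clock: 1.6
eef_pos: [0.5209, 0.158, 0.2311]
eef_rot: [0.291, 3.127, -0.006]
force: [0.0, -0.0, -0.9]
gripper_width: -0.0002
grip_force: 0.0
1.6 [0.52087023 0.15795364 0.23106309] [ 4.01020555e-02 -7.13304589e-04 -9.25884591e-01] -0.00021708329036415123
blue
[325.2 181.3] [ 303  160   45   44 1521] [0.5234 0.166  0.072 ]
[211.5 183.1] [ 192  162   40   43 1301] [0.5029 0.0493 0.072 ]
[120.5 185.9] [106 168  30  38 851] [ 0.4827 -0.0678  0.072 ]
[ 15.8 239. ] [  0 224  29  36 559] [ 0.5182 -0.3486  0.072 ]
[ 97.7 378.9] [ 69 368  58  23 670] [ 0.8255 -0.3345  0.072 ]
yellow
[324.9 225.6] [311 213  29  25 690] [0.5877 0.1553 0.03  ]
[145.7 225.2] [134 214  24  24 487] [ 0.5476 -0.0803  0.03  ]
[227.9 226.3] [215 214  27  25 634] [0.5678 0.0376 0.03  ]
tool mm [ -1.8   6.9 101. ] spin -0.014 tilt [ 0.001 -0.004 -1.   ]
```

View pics/w0.png

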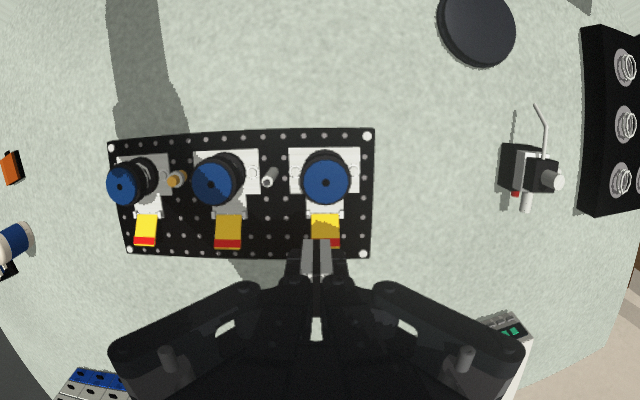

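Wrist view: the left pad is at px (325,181), which puts it at (0.523,0.166). That agrees with the top view to within 2 mm. Now I'll descend to just above it.

```bash
cat >> h.py <<'E'
def feel(n=6):
    Z=[];F=[]
    for _ in range(n):
        arm.snapshot("side"); s=arm.get_state(); Z.append(s["eef_pos"]);F.append(s["force"])
    print("t",round(float(s["clock"]),2),"pos",np.mean(Z,0).round(4),"F",np.mean(F,0).round(2),"sd",np.std(F,0).round(2))
E
python3 -m handwheel '[[[-1,4,20],-0.014],[[-1,4,35],0],[[0,0,45],0],[[0,0,28],0],[[0,0,12],0]]'
python3 -m handwheel '[[[0,0,2],0],[[0,0,0],0],[[0,0,0],0],[[0,0,0],0],[[0,0,0],0]]'
python3 -c "
from h import *
feel(8); go(arm.get_state(),[.5238,.165,.073],-np.arctan2(.0409,.236))"
```

```text
clock: 2.15
eef_pos: [0.5192, 0.1735, 0.0886]
eef_rot: [-0.245, -3.126, 0.002]
force: [0.2, 0.3, 0.6]
gripper_width: -0.0
grip_force: 0.0
clock: 2.65
eef_pos: [0.523, 0.1727, 0.0904]
eef_rot: [0.248, 3.13, 0.001]
force: [0.1, -0.5, 0.6]
gripper_width: 0.0002
grip_force: 0.0
t 3.05 pos [0.5225 0.1726 0.0896] F [ 0.15  0.06 -0.03] sd [0.49 0.6  0.54]
tool mm [-2.6 -7.2 16.3] spin 0.014 tilt [-0. -0. -1.]
```

```bash
python3 -m handwheel '[[[-1,-4,3],0.012],[[-1,-3,6],0],[[0,0,4],0],[[0,0,2],0],[[0,0,0],0]]'
python3 -c "
from h import *
feel(4)"
python3 -m handwheel '[[[0,0,1],0],[[0,0,1],0],[[0,0,1],0],[[0,0,0],0],[[0,0,0],0]]'
python3 -c "
from h import *
feel(8)"
```

```text
clock: 3.55
eef_pos: [0.5229, 0.1653, 0.0737]
eef_rot: [-0.266, -3.129, 0.001]
force: [-0.1, 0.6, 0.7]
gripper_width: 0.0001
grip_force: 0.0
t 3.75 pos [0.5232 0.1655 0.0743] F [-0.43  0.06  0.39] sd [0.37 0.22 0.61]
clock: 4.25
eef_pos: [0.5232, 0.1654, 0.0713]
eef_rot: [0.266, 3.13, 0.0]
force: [0.4, -0.6, -0.6]
gripper_width: 0.0004
grip_force: 0.2
t 4.65 pos [0.5232 0.1654 0.0713] F [-0.24 -0.15  0.37] sd [0.51 0.44 0.32]
```

```bash
python3 -m handwheel '[[[0,0,1],0],[[0,0,1],0],[[0,0,0.5],0],[[0,0,0],0],[[0,0,0],0]]'|head -2
python3 -c "
from h import *
feel(8)"
python3 -m handwheel '[[[0,0,1],0],[[0,0,1],0],[[0,0,0],0],[[0,0,0],0],[[0,0,0],0]]'|head -2
python3 -c "
from h import *
feel(8)"
```

```text
clock: 5.15
eef_pos: [0.5232, 0.1654, 0.0689]
t 5.55 pos [0.5232 0.1654 0.0689] F [-0.11  0.12  1.81] sd [0.42 0.41 0.72]
clock: 6.05
eef_pos: [0.5233, 0.1654, 0.0669]
t 6.45 pos [0.5232 0.1654 0.0668] F [-0.38  0.56  2.27] sd [0.52 0.63 0.23]
```

The left mount reads about 2.3 N at 5 mm, roughly 0.45 N/mm. I'll lift off and go to the middle.

```bash
python3 -m handwheel '[[[0,0,-2],0],[[0,0,-5],0],[[0,0,-15],0],[[0,0,-18],0],[[0,-10,-10],0]]'|head -2
python3 -m handwheel '[[[0,-25,0],0],[[0,-30,0],0],[[0,-30,0],0],[[0,-19,0],0],[[0,-5,0],0]]'|head -2
python3 -m handwheel '[[[0,0,10],0],[[0,0,15],0],[[0,0,12],0],[[0,0,5],0],[[0,0,0],0]]'|head -2
python3 -c "
from h import *
feel(6)"
```

```text
clock: 6.95
eef_pos: [0.5218, 0.1568, 0.1179]
clock: 7.45
eef_pos: [0.5019, 0.0438, 0.1167]
clock: 7.95
eef_pos: [0.5024, 0.0489, 0.0737]
t 8.25 pos [0.5034 0.0484 0.075 ] F [ 0.14 -0.33  0.33] sd [0.48 0.44 0.45]
```

```bash
python3 -m handwheel '[[[0,0,2],0],[[0,0,2],0],[[0,0,1],0],[[0,0,1],0],[[0,0,0],0]]'|head -2
python3 -c "
from h import *
feel(8)"
python3 -m handwheel '[[[0,0,1],0],[[0,0,1],0],[[0,0,0.5],0],[[0,0,0],0],[[0,0,0],0]]'|head -2
python3 -c "
from h import *
feel(8)"
```

```text
clock: 8.75
eef_pos: [0.5034, 0.048, 0.0691]
t 9.15 pos [0.5034 0.048  0.069 ] F [ 0.11 -0.03  4.92] sd [0.42 0.65 0.43]
clock: 9.65
eef_pos: [0.5034, 0.048, 0.0668]
t 10.05 pos [0.5034 0.048  0.0668] F [-0.73 -0.34  7.96] sd [0.22 0.28 0.22]
```

The middle mount reads 8 N at 5 mm, about 1.4 N/mm, so it is stiff. The right mount is next.

```bash
python3 -m handwheel '[[[0,0,-2],0],[[0,0,-5],0],[[0,0,-15],0],[[0,0,-18],0],[[0,-10,-10],0]]'|head -2
python3 -m handwheel '[[[0,-25,0],0],[[0,-30,0],0],[[0,-30,0],0],[[0,-19,0],0],[[0,-5,0],0]]'|head -2
python3 -m handwheel '[[[0,0,10],0],[[0,0,15],0],[[0,0,12],0],[[0,0,5],0],[[0,0,0],0]]'|head -2
python3 -c "
from h import *
feel(5)"
python3 -m handwheel '[[[0,0,2],0],[[0,0,2],0],[[0,0,1],0],[[0,0,1],0],[[0,0,0],0]]'|head -2
python3 -c "
from h import *
feel(8)"
python3 -m handwheel '[[[0,0,1],0],[[0,0,1],0],[[0,0,0.5],0],[[0,0,0],0],[[0,0,0],0]]'|head -2
python3 -c "
from h import *
feel(8)"
```

```text
clock: 10.55
eef_pos: [0.5014, 0.0396, 0.1169]
clock: 11.05
eef_pos: [0.4813, -0.073, 0.1158]
clock: 11.55
eef_pos: [0.4824, -0.0678, 0.0732]
t 11.8 pos [ 0.4833 -0.0687  0.0744] F [-0.19  0.    0.12] sd [0.5  0.36 0.56]
clock: 12.3
eef_pos: [0.4834, -0.0693, 0.0685]
t 12.7 pos [ 0.4834 -0.0693  0.0685] F [ 0.19 -0.02  4.08] sd [0.67 0.36 0.56]
clock: 13.2
eef_pos: [0.4834, -0.0693, 0.0661]
t 13.6 pos [ 0.4834 -0.0693  0.0661] F [ 0.45 -0.01  6.47] sd [0.45 0.45 0.32]
```

The right mount is about 1.15 N/mm, so the left one is softest by a clear margin. I'll lift off and go over the left tag.

```bash
python3 -m handwheel '[[[0,0,-2],0],[[0,0,-5],0],[[0,0,-15],0],[[0,0,-18],0],[[0,10,-15],0]]'|head -2
python3 -m handwheel '[[[-8,30,-5],0],[[-10,40,0],0],[[-12,40,0],0],[[-12,40,0],0],[[-12,38,0],0]]'|head -2
python3 -m handwheel '[[[-10,28,0],0],[[-7,12,0],0],[[0,0,0],0],[[0,0,0],0],[[0,0,0],0]]'|head -2
python3 - <<'E'
from h import *
feel(3)
s,d,im=grab("wrist","w1.png"); go(s,[.5944,.1527,.055],-np.arctan2(.0409,.236))
hsv=cv2.cvtColor(im,cv2.COLOR_BGR2HSV)
for c,st in blobs(cv2.inRange(hsv,(20,100,80),(35,255,255))>0): print(c,st,wz(s,d,*c,.03).round(4))
for c,st in blobs(cv2.inRange(hsv,(95,100,50),(125,255,255))>0): print(c,st,wz(s,d,*c,.072).round(4))
E
```

```text
clock: 14.1
eef_pos: [0.4831, -0.0609, 0.1208]
clock: 14.6
eef_pos: [0.5688, 0.1183, 0.125]
clock: 15.1
eef_pos: [0.5922, 0.1512, 0.1254]
t 15.25 pos [0.5926 0.1516 0.1257] F [ 0.32 -0.19  0.09] sd [0.42 0.44 0.46]
tool mm [-1.5  1.1 70.9] spin 0.0 tilt [-0.001 -0.001 -1.   ]
[107.7 128.2] [102 122  17  15 146] [ 0.4949 -0.0216  0.03  ]
[180.8 193.9] [ 161  177   39   36 1216] [0.5681 0.0382 0.03  ]
[319.3 193.2] [ 298  176   44   35 1507] [0.5879 0.155  0.03  ]
[ 81.  197.2] [ 65 180  31  43 785] [ 0.5505 -0.0809  0.03  ]
[321.7 225. ] [298 223  45   5 184] [0.6154 0.1524 0.03  ]
[177.6 225. ] [160 224  36   3  90] [0.5953 0.0258 0.03  ]
[320.  112.8] [ 284   78   72   71 3859] [0.5241 0.1659 0.072 ]
[150.4 120.6] [ 123   89   56   65 2728] [0.5039 0.0504 0.072 ]
[ 43.8 134.7] [  28  110   33   52 1241] [ 0.4834 -0.0659  0.072 ]
[ 70.7 388.8] [  26  372  100   28 1241] [ 0.8076 -0.2528  0.072 ]
```

View pics/w1.png

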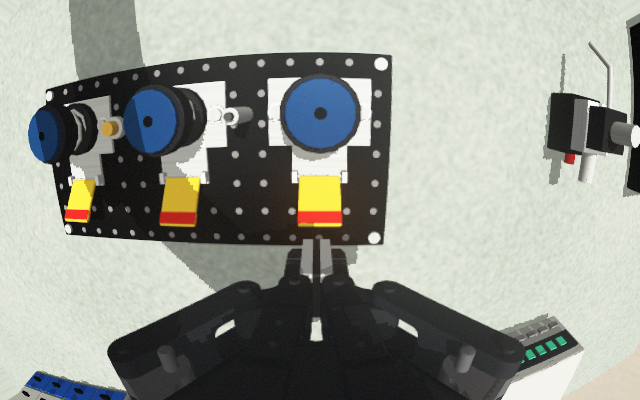

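The wrist view shows the left tag at px (320,205), hinge at row 176, with all three tags still standing. The fingers are lined up with the left one, so I'll push down.

```bash
python3 -m handwheel '[[[-1,1,12],0],[[0,0,22],0],[[0,0,20],0],[[0,0,10],0],[[0,0,6],0]]'
python3 -m handwheel '[[[0,0,5],0],[[0,0,5],0],[[0,0,5],0],[[0,0,5],0],[[0,0,5],0]]'
python3 -m handwheel '[[[0,0,3],0],[[0,0,3],0],[[0,0,1],0],[[0,0,0],0],[[0,0,0],0]]'
python3 -c "
from h import *
feel(4)"
```

```text
clock: 15.8
eef_pos: [0.5936, 0.1539, 0.0543]
eef_rot: [-0.266, -3.128, 0.001]
force: [0.1, 0.0, 0.1]
gripper_width: 0.0001
grip_force: 0.0
clock: 16.3
eef_pos: [0.5952, 0.1543, 0.0311]
eef_rot: [0.266, 3.128, 0.001]
force: [1.2, 0.1, 2.5]
gripper_width: -0.0
grip_force: 0.8
clock: 16.8
eef_pos: [0.5937, 0.1541, 0.0235]
eef_rot: [-0.266, -3.129, 0.001]
force: [0.0, 0.3, -0.1]
gripper_width: 0.0003
grip_force: 0.1
t 17.0 pos [0.5938 0.1541 0.0236] F [0.07 0.02 0.28] sd [0.45 0.17 0.66]
```

Not at the stop yet, so I'll press further in small steps until the force rises.

```bash
python3 -m handwheel '[[[0,0,0.5],0],[[0,0,0.5],0],[[0,0,0.5],0],[[0,0,0],0],[[0,0,0],0]]'
python3 -c "
from h import *
feel(4)"
python3 -m handwheel '[[[0,0,0.5],0],[[0,0,0.5],0],[[0,0,0.5],0],[[0,0,0],0],[[0,0,0],0]]'
python3 -c "
from h import *
feel(4)"
```

```text
clock: 17.5
eef_pos: [0.594, 0.1541, 0.0222]
eef_rot: [-0.266, -3.13, 0.0]
force: [-1.1, -0.3, 1.1]
gripper_width: -0.0002
grip_force: 0.6
t 17.7 pos [0.5941 0.1541 0.0222] F [-1.42 -0.38  1.4 ] sd [0.49 0.79 0.7 ]
clock: 18.2
eef_pos: [0.5942, 0.1541, 0.0218]
eef_rot: [-0.266, -3.13, 0.0]
force: [-3.8, -0.7, 7.8]
gripper_width: 0.0001
grip_force: 3.7
t 18.4 pos [0.5942 0.1541 0.0218] F [-3.38 -0.7   7.2 ] sd [0.49 0.4  0.17]
```

The force climbed to 7 N with almost no travel, so the tag is at its stop. I'll lift straight up, back off and check.

```bash
python3 -m handwheel '[[[0,0,-2],0],[[0,0,-10],0],[[0,0,-25],0],[[0,0,-35],0],[[0,0,-40],0]]'|head -2
python3 -m handwheel '[[[0,0,-30],0],[[0,0,-10],0],[[0,0,0],0],[[0,0,0],0],[[0,0,0],0]]'
python3 - <<'E'
from h import *
s,d,im=grab("wrist"); w=im[0:260,0:420]
s2,d2,si=grab("side"); c=si[160:270,230:380]
cv2.imwrite("pics/fin.png",np.vstack([cv2.resize(w,(480,297)),cv2.resize(c,(480,300),interpolation=cv2.INTER_CUBIC)]))
hsv=cv2.cvtColor(grab("top")[2],cv2.COLOR_BGR2HSV)
E
```

```text
clock: 18.9
eef_pos: [0.594, 0.154, 0.1334]
clock: 19.4
eef_pos: [0.5931, 0.1538, 0.1707]
eef_rot: [-0.266, -3.126, 0.002]
force: [-0.4, -0.1, -0.3]
gripper_width: 0.0002
grip_force: 0.0
```

View pics/fin.png

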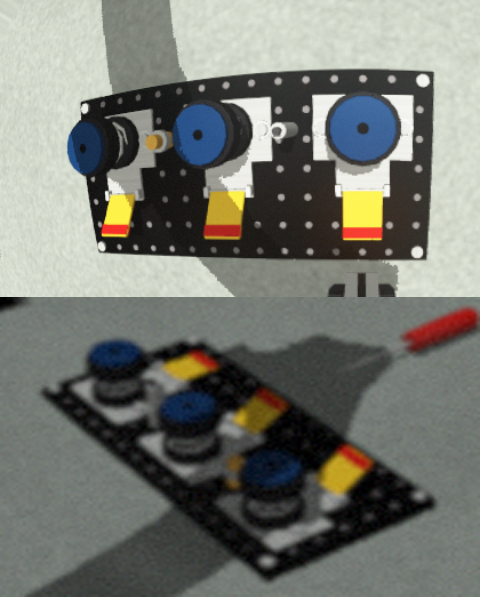

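The left tag (lower panel, px (190,365)) now lies flat, and the middle and right tags still stand. Post and adapter are upright in place, the pads are back up, and the arm is clear.

```bash
python3 -c "
from workcell import arm
print(arm.sign_off())"
```

```text
the job is handed in; nothing more can be done
None
```

I pressed all three pads left to right and the left spring was softest (about 0.45 N/mm, against about 1.4 middle and 1.15 right), so I pushed its tag flat, left the other two standing and handed the job in at about 19.5 s.

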